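# Clear the column cradle and push the jammed bed plug out

### The job

Get the jammed bed plug out of the leaning glass column: first clear the way, standing the flask that is parked against the column's lower end upright on the bench beside the cradle and putting the stopper from the column's upper end down on the bench too. Then take the push rod from its stand, drive the plug down through the column with it so that it drops into the cradle's tray, and stand the rod back in its stand. Do not tip the flask over or let the stopper fall, do not touch the plug with the fingers, and leave the petri dish, the timer and the carton where they are.

Things in the scene. Friction and masses are not known exactly. Their poses are not given: they have to be found in the camera images.
- cradle: Draining cradle, fixed: white drip tray 113 x 80 mm (floor 10 mm, rim 26 mm above the bench), and on it a clear glass column on an inclined bed that overhangs it behind. Origin on the bench straight below the centre of the column's lower end; +x horizontal, the way the column points downwards; +y left of that; z up. The tray spans x = -28 to +85 mm, y = -40 to +40 mm. Nothing hangs above the column.
- upper_mouth (a point): Centre of the column's upper end, in the plane of its rim: (-58, 0, 139) mm in the cradle's frame, whose axes it shares. The column is 90 mm long, bore 32 mm, outside 40 mm, and leans 40 degrees from the vertical: from here its bore runs down along (0.643, 0, -0.766) in the cradle's axes.
- outlet (a point): Centre of the column's lower open end: (0, 0, 70) mm in the cradle's frame, whose axes it shares. The plug comes out here and drops into the tray just ahead. The column's front edge here is 15 mm ahead of this point and 13 mm above it; above that the glass leans back, away from the flask.
- plug: White bed-support plug with two black rubber rings, a disc 30 mm in diameter and 20 mm thick, 25 g, jammed in the column on its axis, its upper face 35 mm down the bore from the upper rim. Origin at the centre of its lower face, z along its axis (up the column at first). It takes about 10 to 20 N to move; after some 40 mm it gets loose, after 55 mm it is fully out of the lower end.
- stopper: Grey stopper resting loosely in the column's upper mouth, 35 g: stem 28 mm in diameter, 18 mm long, with 2 mm of play in the bore; flange 40 mm in diameter, 6 mm thick, lying on the rim; knob 22 mm in diameter, 34 mm long. Origin at the centre of the stem's foot, z along its axis to the knob (knob from z = 24 to 58 mm). It lifts out along the column's axis.
- push_rod: Push rod standing upright in its stand, 165 mm long, 110 g: white round foot 24 mm in diameter and 15 mm thick, steel shaft 12 mm, black round handle 20 mm in diameter from 108 to 165 mm above the foot's underside. Origin at the centre of the foot's underside, z along the rod to the handle.
- rod_stand: Stand for the push rod, fixed: dark round base 64 mm in diameter, 10 mm thick, with a grey socket tube on it, 39 mm outside, 30 mm bore, mouth 46 mm above the bench. The rod's foot rests on the socket's floor, 10 mm above the bench. Origin on the bench below the socket's axis, z up.
- flask: 100 ml conical glass flask with rose liquid, 97 mm high, foot 60 mm and neck 26 mm in diameter (grasp the neck, 70 to 92 mm above its foot), about 70 g. It stands in the tray some 40 mm ahead of the column's lower end, so that the plug cannot come out. Origin at the centre of its foot, z up.
- power_strip: Black power strip, 315 x 56 mm, 47 mm high, fixed in front of the cradle; not part of the job. Origin at the centre of its underside, y along it. Its feed's mast, a 36 mm square post 378 mm high, stands at x = 0.31, y = 0.17 m, with a bar (307 to 343 mm up) running from it back along the robot's left: reaching low just beyond the mast can bring a forearm down on it.
- pipette_stand: Grey pipette stand, 130 x 200 mm, 283 mm high, fixed, at the left edge of the work. Keep clear of it, and of the heavy bottle (84 mm wide, 215 mm high) fixed by the robot's base at x = 0.10, y = 0.11 m, which a side-mounted upper arm can meet when the arm is turned to the right of straight ahead. Origin at the centre of its underside.
- petri_dish: Closed petri dish, 62 mm in diameter and 16 mm high, on the bench to the right of the cradle. Bystander. Origin at the centre of its underside.
- timer: Bench timer, 58 x 72 x 19 mm, lying on its back to the right of the power strip. Bystander. Origin at the centre of its underside.
- carton: Small carton, 40 x 64 x 28 mm, on the bench beyond the right end of the power strip. Bystander. Origin at the centre of its underside.

How it is judged (in metres and radians):
On the way, in this order (a step that is already met when the one before it is completed fails the run):
1. the flask stands upright on the bench outside the tray and the stopper lies or stands on the bench outside the tray, both let go (height (world z) of flask below 0.003 m and angle between flask's own z axis and vertical below 0.1 rad and (x of flask in the frame of cradle above 0.113 m or x of flask in the frame of cradle below -0.056 m or y of flask in the frame of cradle above 0.068 m or y of flask in the frame of cradle below -0.068 m) and linear speed of flask below 0.02 m/s and height (world z) of stopper below 0.062 m and (x of stopper in the frame of cradle above 0.095 m or x of stopper in the frame of cradle below -0.038 m or y of stopper in the frame of cradle above 0.05 m or y of stopper in the frame of cradle below -0.05 m) and linear speed of stopper below 0.03 m/s and contact force between the fingers and flask below 0.3 N and contact force between the fingers and stopper below 0.3 N), for 0.2 s.
2. the push rod presses on the plug (contact force between push_rod and plug above 3 N).
3. the plug has dropped out of the column into the cradle's tray (height (world z) of plug below 0.044 m and x of plug in the frame of cradle between -0.026 and 0.083 m and y of plug in the frame of cradle between -0.038 and 0.038 m and linear speed of plug below 0.03 m/s), for 0.2 s.
At the end, for the whole second after the job is handed in: The plug lies in the tray (origin inside its walls, below 44 mm); the rod stands in its stand, foot on its floor (within 6 mm), within 0.15 rad of upright; the flask stands on the bench, within 0.1 rad of upright, clear of the tray; the stopper is on the bench clear of the tray; all at rest (all of step 3 and height (world z) of push_rod below 0.016 m and angle between push_rod's own z axis and vertical below 0.15 rad and linear speed of each of push_rod, flask below 0.02 m/s and horizontal distance between push_rod and rod_stand below 0.008 m and height (world z) of flask below 0.003 m and angle between flask's own z axis and vertical below 0.1 rad and (x of flask in the frame of cradle above 0.113 m or x of flask in the frame of cradle below -0.056 m or y of flask in the frame of cradle above 0.068 m or y of flask in the frame of cradle below -0.068 m) and height (world z) of stopper below 0.062 m and (x of stopper in the frame of cradle above 0.095 m or x of stopper in the frame of cradle below -0.038 m or y of stopper in the frame of cradle above 0.05 m or y of stopper in the frame of cradle below -0.05 m) and linear speed of stopper below 0.03 m/s); the robot touches nothing.
It fails at once if the flask is tipped by more than 0.5 rad (angle between flask's own z axis and vertical above 0.5 rad).
It fails at once if the stopper falls or is knocked off (it moves faster than 1.15 m/s) (linear speed of stopper above 1.15 m/s).
It fails at once if the fingers touch the plug (contact force between the fingers and plug above 0.5 N).
It fails at once if the petri dish, the timer or the carton is moved by more than 30 mm (distance of any of petri_dish, timer, carton from where it was at the start of the episode above 0.03 m).
It also fails if it takes over 62 s, if anything falls off the work surface, if the arm or the gripper's body presses on something with over 40 N, if the wrist force passes 120 N, or if a joint passes its speed limit or range.

### The arm

A 7-joint arm with a two-finger parallel gripper is mounted at the origin on the work surface; the furniture and walls round the work are solid. World frame = base frame: x ahead of the robot, y to its left, z up, the work surface at z = 0. Lengths are in mm, angles in rad, forces in N, time in s.
With the tool pointing down it reaches from about 400 to 875 mm from the base axis. Payload 4.4 kg.
Tool frame: the origin (TCP) lies on the centre line of the jaws, within the pads' length; the fingertips stand 25 mm ahead of it and the grasp point (between the pads) lies 6 mm ahead of it (ctrl.finger_overhang is the distance from the TCP to the fingertips, in mm); z points along the fingers, y is the line along which they close (so a half turn about z gives the same grasp; the last joint's range is limited). The gripper opens to 85 mm and grips with 20 to 120 N. Pads are 22 mm wide; open, the fingers measure 114 mm over their backs; the gripper's body (76 mm by 85 mm) begins 54 mm behind the grasp point. The pads swing forward as they close: fully open they stand 13 mm farther back than shut.
Start: joints at [-1.381, 0.628, 0.038, 1.517, -0.027, 0.996, -0.02], TCP at [164.438, 628.87, 256.313] pointing down, gripper open.
Joint ranges: [-3.06, 3.06], [-0.37, 2.12], [-1.25, 1.32], [0.18, 2.47], [-1.1, 4.24], [0.23, 1.98], [-2.94, 2.94]. Speed limits (rad/s): [2.57, 2.57, 3.14, 3.14, 3.14, 3.14, 3.14].

### API

Orientations are given as [roll, pitch, yaw] about the fixed x, y, z axes, in that order (R = Rz(yaw) Ry(pitch) Rx(roll)).
In Python, from cell import ctrl gives the robot as it stands. The module is installed in compiled form; this text tells all that it offers.
- The arm moves only by the tool play_rows, never from a script. Its argument "targets" is a list of rows, each a list of 5 numbers: the closure, from 0 (fully open) to 1 (shut), then the shift along the tool's x, y, z in cm, then the turn about the tool's z in degrees. In form: [[gripper, dx, dy, dz, spin], ...]. A call has 1 to 10 rows; each row is the pose to reach, as a shift and turn from the pose commanded when the call began, along the tool's axes at that moment; what a row does not reach only later rows make up. A row lasts 1/10 s, in which the tool goes at most 50 mm and 8.59 degrees, less where a joint would pass 70% of its speed; a pose out of reach is approached as far as the arm can. A call with a gripper value outside its range is refused whole. The fingers move at their own pace and stop on an object; the grip force is fixed at half the most. Time passes only in rows, so rows that repeat a pose let the fingers close. It gives the time, the measured TCP pose, the force, the opening and the grip force at its end, in the units of the state.
- ctrl.read_state(): the state, without advancing time (a new reading comes with each control period).
- ctrl.get_image(name): name is "scene" or "top"; returns (picture, depth): 480x640x3 uint8, red, green, blue; 480x640 float32, mm along the optical axis (not along the pixel's ray), 0 where there is no reading.
- ctrl.calibration(name): a dict with "vfov" (degrees; the focal length in pixels is half the picture's height over the tangent of half this angle, whatever the lens; pixels are square), "cx", "cy" (the principal point, pixels), "extrinsics" (4x4, takes a point from camera to world coordinates). Camera axes: x right, y down, z forward; pixel columns grow to the right and rows downward; lengths in mm; the calibration is good to about 2 mm. A picture is of the moment at which its call begins. calibration takes no time and is no camera call.
- ctrl.finish_job(): hands the job in; it is judged then, once.
Trained networks look in the newest picture that a camera, given by its name, has taken for a name from the list of things; names that differ only in an ending like _2 or _b are one class to them, and where a whole thing is asked for, a point or a joint stands for the part that bears it (a point fixed in the world has none). Each returns a list of dicts, best first, with "confidence" (0 to 1); they miss things now and then, are a little off and sometimes report something else, mostly with a low value. They report only what shows in the picture. A call takes as long as a camera call.
- ctrl.search_frame(camera, name): "bbox" ([left, top, right, bottom] in pixels, round what is visible of it).
- ctrl.trace(camera, name): "pixels" (480x640 bool, what is visible of it) and "bbox" ([left, top, right, bottom] in pixels, round what is visible of it).
The state is a dict: "clock": time; "qpos": joint angles; "qd": joint speeds; "tau": joint torques, N m; "eef_pos": TCP position; "tool_rot": TCP orientation; "force": force on the tool from outside, world axes, zero at the start; "torque": the same for the moment, N m; "width": finger opening in mm; "gripper_force": force on a finger pad.
Only numpy, scipy, OpenCV 4.12 (cv2) and the standard library are available. Lean on these libraries where they do the work, as an engineer would, in place of code of your own. Each camera call takes 0.05 s, during which the arm holds its last target. There are 200 camera calls.

## Working session

There is one attempt and no reset: what is moved stays moved. The work goes in short steps, Python scripts to look and compute and a tool call to move; the robot and the scene stay as the last step left them, time stands still between calls to the robot, and variables do not carry over. Pictures are saved under pics/ and viewed, at most 10 in all, crops included, and the job is handed in when it is done.

Besides the shell and the picture viewer there is one more tool, called as a command line: name --pt "numbers of a row" for each row, then --argument value for the rest. play_rows: Moves the arm, as the interface text tells. Its arguments: {"type":"object","properties":{"targets":{"type":"array"}},"required":["targets"]}

```bash
mkdir -p pics
cat > h.py <<'E'
import numpy as np, cv2
from cell import ctrl
from scipy.spatial.transform import Rotation as R
def cloud(cam,d):
    c=ctrl.calibration(cam); f=240/np.tan(np.radians(c['vfov'])/2)
    v,u=np.mgrid[0:480,0:640]
    P=np.stack([(u-c['cx'])/f*d,(v-c['cy'])/f*d,d],-1)
    E=np.array(c['extrinsics']); return P@E[:3,:3].T+E[:3,3]
E
python3 - <<'E'
from h import *
s=ctrl.read_state(); print({k:np.round(s[k],3) for k in('clock','eef_pos','tool_rot','width')})
for cam in('scene','top'):
    im,d=ctrl.get_image(cam); cv2.imwrite(f'pics/{cam}0.png',im[:,:,::-1]); P=cloud(cam,d)
    print(cam,np.round(np.array(ctrl.calibration(cam)['extrinsics'])[:3,3]))
    for n in('cradle','stopper','push_rod','rod_stand','flask','power_strip','pipette_stand','petri_dish','timer','carton','plug'):
        r=ctrl.trace(cam,n)
        for o in r[:2]:
            m=o['pixels']&(d>0); p=P[m]
            if len(p)<5: print(n,o['bbox'],'few');continue
            print(n,round(o['confidence'],2),np.round(o['bbox']).astype(int),m.sum(),'med',np.round(np.median(p,0)),'lo',np.round(np.percentile(p,3,0)),'hi',np.round(np.percentile(p,97,0)))
E
```

```text
{'clock': np.float64(0.0), 'eef_pos': array([164.303, 628.281, 255.403]), 'tool_rot': array([-3.14 ,  0.   ,  2.886]), 'width': np.float64(85.137)}
scene [245. 877. 694.]
cradle 0.81 [247 207 316 270] 1547 med [613. 241.  46.] lo [571. 197.   2.] hi [719. 263. 135.]
stopper 0.88 [295 201 324 225] 414 med [568. 244. 149.] lo [547.  19.  -2.] hi [663. 254. 171.]
push_rod 0.85 [267 246 279 286] 384 med [559. 395. 148.] lo [553. 385.  96.] hi [570. 400. 175.]
rod_stand 0.67 [265 298 281 330] 342 med [572. 408.  12.] lo [555. 383.   3.] hi [590. 421.  47.]
rod_stand 0.31 [250 207 315 266] 1527 med [611. 241.  49.] lo [571. 197.   2.] hi [718. 263. 137.]
power_strip 0.98 [301 193 370 276] 2462 med [544. 165.  38.] lo [522.   5.   7.] hi [571. 276.  42.]
power_strip 0.47 [266 296 282 331] 345 med [571. 408.  12.] lo [554. 383.   3.] hi [591. 421.  47.]
pipette_stand 0.4 [251 210 314 269] 1609 med [612. 241.  44.] lo [568. 194.   0.] hi [718. 263. 136.]
petri_dish 0.88 [322 173 346 191] 339 med [653. -66.  13.] lo [ 626. -101.   -2.] hi [685. -44.  16.]
petri_dish 0.64 [251 210 319 266] 1541
[... 829 characters left out ...]
[569. 395. 181.]
rod_stand 0.68 [254 240 276 262] 256 med [550. 383.  15.] lo [534. 360.   3.] hi [577. 414.  50.]
flask 0.84 [319 196 342 216] 263 med [667. 204.  60.] lo [652. 182.  25.] hi [691. 231. 109.]
power_strip 0.36 [309 196 348 244] 808 med [641. 209.  22.] lo [590. 165.   2.] hi [718. 254. 147.]
pipette_stand 0.71 [308 195 348 240] 765 med [639. 212.  23.] lo [589. 167.   4.] hi [718. 254. 147.]
petri_dish 0.6 [418 207 442 231] 367 med [653. -77.  16.] lo [ 626. -103.    7.] hi [680. -50.  24.]
timer 0.62 [397 271 428 298] 562 med [469. -33.  16.] lo [441. -68.  -3.] hi [500.   2.  25.]
carton 0.91 [395 189 415 209] 317 med [716. -10.  28.] lo [695. -37.  11.] hi [740.  19.  35.]
```

Run:
```python
import cv2,numpy as np
a=cv2.imread('pics/scene0.png')[150:350,220:420]; b=cv2.imread('pics/top0.png')[170:320,240:440]
cv2.imwrite('pics/c1.png',cv2.resize(a,(600,600),interpolation=cv2.INTER_CUBIC))
cv2.imwrite('pics/c2.png',cv2.resize(b,(800,600),interpolation=cv2.INTER_CUBIC))
```

```text
(no output)
```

View pics/c1.png

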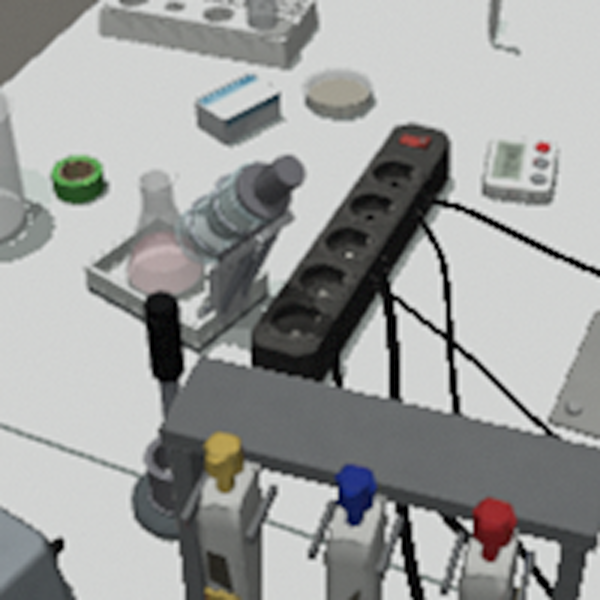

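View pics/c2.png

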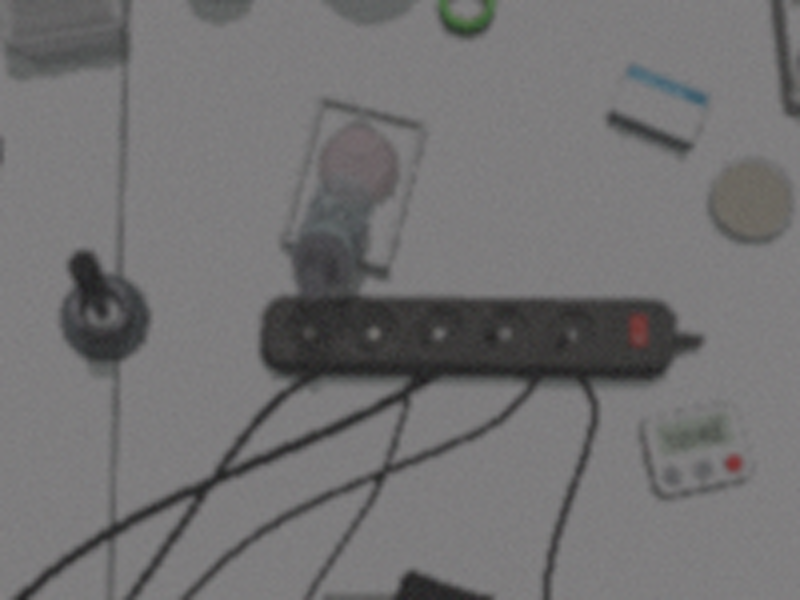

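View pics/scene0.png

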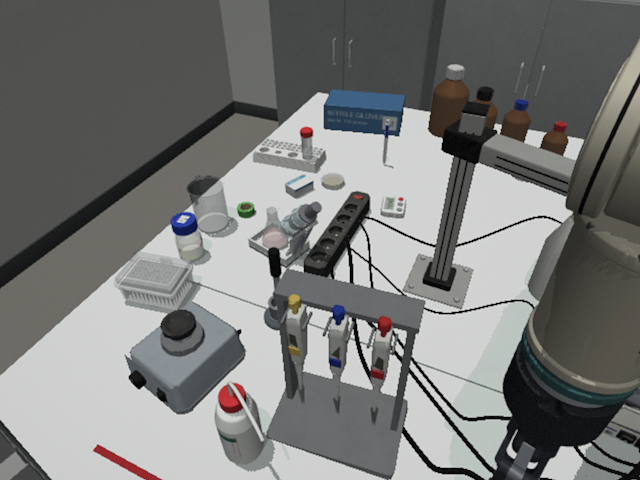

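```bash
cat > fit.py <<'E'
from h import *
from scipy.optimize import least_squares
def cyl(s,r,rad,a,b): # solid cylinder unsigned surface distance
    dr=r-rad; ds=np.maximum(a-s,s-b); 
    return np.abs(np.where((dr>0)&(ds>0),np.hypot(dr,ds),np.maximum(dr,ds)))
def box(q,lo,hi):
    lo,hi=np.array(lo),np.array(hi); d=np.abs(q-(lo+hi)/2)-(hi-lo)/2
    return np.abs(np.linalg.norm(np.maximum(d,0),axis=1)+np.minimum(d.max(1),0))
A=np.array([-.643,0,.766]); M=np.array([-58,0,139.])
def cradle(q,stop=True):
    v=q-M; s=v@A; r=np.linalg.norm(v-np.outer(s,A),axis=1)
    D=[box(q,[-28,-40,0],[85,40,10]),box(q,[-28,-40,0],[-25,40,26]),box(q,[82,-40,0],[85,40,26]),box(q,[-28,-40,0],[85,-37,26]),box(q,[-28,37,0],[85,40,26]),cyl(s,r,20,-90,0)]
    if stop: D+=[cyl(s,r,20,0,6),cyl(s,r,11,6,40)]
    return D
def flask(q,f):
    r=np.hypot(q[:,0]-f[0],q[:,1]-f[1]); z=q[:,2]-f[2]
    R_=np.interp(z,[0,8,65,97],[30,30,13,13]); return [np.where(z<97,np.abs(r-R_),np.hypot(z-97,np.maximum(r-13,0)))]
def rod(q,p):
    r=np.hypot(q[:,0]-p[0],q[:,1]-p[1]); z=q[:,2]
    return cyl(z,r,10,118,175),cyl(z,r,6,25,118),cyl(z,r,19.5,10,46),cyl(z,r,32,0,10)
def local(P,p):
    c,s=np.cos(p[2]),np.sin(p[2]); d=P-[p[0],p[1],0]; return np.stack([c*d[:,0]+s*d[:,1],-s*d[:,0]+c*d[:,1],d[:,2]],1)
E
cat > m1.py <<'E'
from fit import *
C={}
for cam in('scene','top'):
    im,d=ctrl.get_image(cam); P=cloud(cam,d).reshape(-1,3)[d.ravel()>0]; C[cam]=P
def sel(P,lo,hi): return P[np.all((P>lo)&(P<hi),1)]
def run(pts):
    def res(p):
        return np.min(cradle(local(pts,p[:3]))+flask(pts,[p[3],p[4],10]),axis=0)
    return min((least_squares(res,[625,220,y,667,205],loss='soft_l1',f_scale=2) for y in(-.1,-.25,-.4)),key=lambda r:r.cost)
def run2(pts): return least_squares(lambda p:np.min(rod(pts,p),axis=0),[560,387],loss='soft_l1',f_scale=2)
S={c:sel(C[c],[530,150,7],[740,290,200]) for c in C}; T={c:sel(C[c],[520,340,7],[610,440,185]) for c in C}
for c in C: S[c]=S[c][~((S[c][:,0]<578)&(S[c][:,2]<55))]
S['both']=np.vstack(list(S.values()));T['both']=np.vstack(list(T.values()))
for c in S:
    a=run(S[c]);b=run2(T[c]); print(c,len(S[c]),np.round(a.x,3),'rms',np.median(np.abs(a.fun)).round(2),'| rod',len(T[c]),np.round(b.x,1),np.median(np.abs(b.fun)).round(2))
E
python3 m1.py
```

```text
scene 2472 [ 6.30129e+02  2.21494e+02 -2.46000e-01  6.73164e+02  2.09710e+02] rms 1.3 | rod 691 [562.6 389.1] 0.68
top 1253 [ 6.33731e+02  2.17839e+02 -2.38000e-01  6.71980e+02  2.07219e+02] rms 1.46 | rod 433 [562.7 386.3] 1.76
both 3725 [ 6.31722e+02  2.20346e+02 -2.45000e-01  6.72638e+02  2.09004e+02] rms 1.36 | rod 1124 [562.4 388.7] 1.03
```

```bash
cat > g.py <<'E'
from h import *
import sys
C=np.array([631.5,220.5]); YAW=-.245
def go(*tg, spin=True):
    s=ctrl.read_state(); Rt=R.from_euler('xyz',s['tool_rot']); p=np.array(s['eef_pos'])
    print('t',round(s['clock'],2),'tcp',np.round(p,1),'yaw',round(s['tool_rot'][2],3),'w',round(s['width'],1),'gf',np.round(s['gripper_force'],1),'F',np.round(s['force'],1))
    print('spin',round(np.degrees(s['tool_rot'][2]-(np.pi+YAW)),2))
    c,n=np.cos(YAW),np.sin(YAW)
    d=p[:2]-C; print('grasp in cradle',np.round([c*d[0]+n*d[1],-n*d[0]+c*d[1],p[2]-6],1),'q',np.round(s['qpos'],2))
    for k,x,y,z in tg: # 'c' cradle / 'w' world, grasp-point
        w=np.array([C[0]+c*x-n*y,C[1]+n*x+c*y,z+6]) if k=='c' else np.array([x,y,z+6.])
        print(k,x,y,z,'->',np.round(Rt.inv().apply(w-p)/10,2))
E
python3 - <<'E'
from g import *
print(ctrl.finger_overhang)
go(('w',300,550,334),('c',-78.6,0,334),('c',-78.6,0,210),('c',-78.6,0,164))
im,d=ctrl.get_image('scene'); P=cloud('scene',d)
for lo,hi in(([300,300,200],[700,650,300]),):
    q=P[np.all((P>lo)&(P<hi),-1)]; print(np.round(q.min(0)),np.round(q.max(0)))
E
```

```text
25.0
t 1.3 tcp [164.4 628.9 256.3] yaw 2.886 w 85.1 gf 0.0 F [-1.1 -1.6  0.2]
spin -0.62
grasp in cradle [-552.2  282.9  250.3] q [-1.38  0.63  0.04  1.52 -0.03  1.   -0.02]
w 300 550 334 -> [-15.11  -4.2   -8.37]
c -78.6 0 334 -> [-47.66 -27.78  -8.37]
c -78.6 0 210 -> [-47.66 -27.78   4.03]
c -78.6 0 164 -> [-47.66 -27.78   8.63]
[300. 473. 200.] [477. 571. 284.]
```

play_rows --pt "0 0 0 -5 0" --pt "0 0 0 -9 -0.6" --pt "0 -4 -2.4 -9 -0.6" --pt "0 -8 -4.8 -9 -0.6" --pt "0 -12 -7.2 -9 -0.6" --pt "0 -16 -9.6 -9 -0.6" --pt "0 -20 -12 -9 -0.6" --pt "0 -24 -14.4 -9 -0.6" --pt "0 -28 -16.8 -9 -0.6" --pt "0 -32 -19.2 -9 -0.6"

```text
clock: 2.35
eef_pos: [426.6, 360.7, 346.6]
tool_rot: [3.141, 0.0, 2.896]
force: [0.2, 1.0, 0.5]
width: 85.2
gripper_force: 0.0
```

```bash
python3 -c "
from g import *
go(('c',-78.6,0,334),('c',-78.6,0,210),('c',-78.6,0,164))"
```

```text
t 2.35 tcp [426.6 360.7 346.6] yaw 2.896 w 85.2 gf 0.0 F [0.2 1.  0.5]
spin -0.01
grasp in cradle [-232.8   86.3  340.6] q [-0.82  0.41  0.1   1.66 -0.04  1.08  0.62]
c -78.6 0 334 -> [-15.42  -8.62   0.66]
c -78.6 0 210 -> [-15.42  -8.63  13.06]
c -78.6 0 164 -> [-15.42  -8.63  17.66]
```

play_rows --pt "0 -4 -2.2 0.5 0" --pt "0 -8 -4.4 1 0" --pt "0 -12 -6.6 3 0" --pt "0 -15.4 -8.6 5 0" --pt "0 -15.4 -8.6 9 0" --pt "0 -15.4 -8.6 12 0" --pt "0 -15.4 -8.6 13 0" --pt "0 -15.4 -8.6 13 0"

```text
clock: 3.15
eef_pos: [553.2, 241.2, 215.2]
tool_rot: [-3.14, -0.002, 2.897]
force: [-0.1, 0.4, -0.2]
width: 86.0
gripper_force: 0.0
```

Run:
```python
from g import *
go(('c',-78.6,0,210),('c',-78.6,0,164))
im,d=ctrl.get_image('scene'); a=im[120:320,200:400,::-1]
cv2.imwrite('pics/s1.png',cv2.resize(a,(600,600),interpolation=cv2.INTER_CUBIC))
```

```text
t 3.15 tcp [553.2 241.2 215.2] yaw 2.897 w 86.0 gf 0.0 F [-0.1  0.4 -0.2]
spin 0.0
grasp in cradle [-81.    1.1 209.2] q [-0.53  0.61  0.11  1.7  -0.09  0.84  0.95]
c -78.6 0 210 -> [-0.24 -0.11 -0.08]
c -78.6 0 164 -> [-0.25 -0.1   4.52]
```

View pics/s1.png

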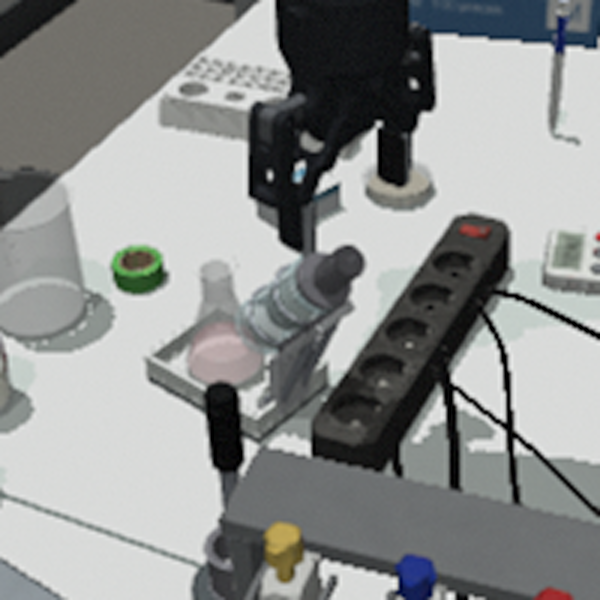

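play_rows --pt "0 -0.2 -0.1 2 0" --pt "0 -0.2 -0.1 4 0" --pt "0 -0.2 -0.1 4.5 0" --pt "0 -0.2 -0.1 4.5 0" --pt "1 -0.2 -0.1 4.5 0" --pt "1 -0.2 -0.1 4.5 0" --pt "1 -0.2 -0.1 4.5 0" --pt "1 -0.2 -0.1 4.5 0" --pt "1 -0.2 -0.1 4.5 0" --pt "1 -0.2 -0.1 4.5 0"

```text
clock: 4.2
eef_pos: [555.8, 239.9, 171.9]
tool_rot: [3.141, 0.0, 2.896]
force: [-1.0, 0.3, 4.3]
width: 19.9
gripper_force: 58.5
```

play_rows --pt "1 0.3 0 -0.4 0" --pt "1 0.6 0 -0.8 0" --pt "1 1 0 -1.2 0" --pt "1 1.4 0 -1.7 0" --pt "1 1.9 0 -2.3 0" --pt "1 2.6 0 -3.1 0" --pt "1 2.6 0 -4.5 0" --pt "1 2.6 0 -6 0" --pt "1 2.6 0 -6 0"

```text
clock: 5.1
eef_pos: [531.2, 247.0, 233.6]
tool_rot: [3.139, 0.003, 2.897]
force: [0.6, -0.4, -1.1]
width: 20.3
gripper_force: 58.6
```

Run:
```python
from g import *
go(('c',-90,-100,220),('c',0,-100,160),('c',0,-100,60))
im,d=ctrl.get_image('scene'); a=im[120:320,200:400,::-1]
cv2.imwrite('pics/s2.png',cv2.resize(a,(600,600),interpolation=cv2.INTER_CUBIC))
```

```text
t 5.1 tcp [531.2 247.  233.6] yaw 2.897 w 20.3 gf 58.6 F [ 0.6 -0.4 -1.1]
spin 0.0
grasp in cradle [-103.7    1.4  227.6] q [-0.56  0.56  0.12  1.73 -0.08  0.85  0.92]
c -90 -100 220 -> [ -1.37 -10.14   0.74]
c 0 -100 160 -> [-10.35 -10.16   6.77]
c 0 -100 60 -> [-10.32 -10.19  16.77]
```

View pics/s2.png

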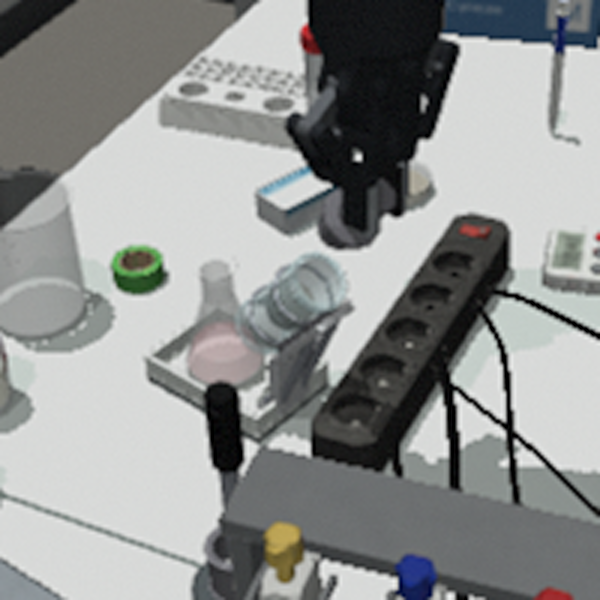

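play_rows --pt "1 -1 -4 0 0" --pt "1 -3.5 -8 1 0" --pt "1 -7 -10.2 4 0" --pt "1 -10.3 -10.2 8 0" --pt "1 -10.3 -10.2 12 0" --pt "1 -10.3 -10.2 15 0" --pt "1 -10.3 -10.2 16.7 0" --pt "1 -10.3 -10.2 17 0" --pt "1 -10.3 -10.2 17.3 0" --pt "1 -10.3 -10.2 17.5 0"

```text
clock: 6.15
eef_pos: [606.1, 122.4, 57.0]
tool_rot: [3.141, 0.001, 2.896]
force: [-0.8, 0.4, -1.0]
width: 20.1
gripper_force: 58.7
```

Run:
```python
from g import *
go(('c',0,-100,47))
im,d=ctrl.get_image('scene'); P=cloud('scene',d)
o=ctrl.trace('scene','stopper')
for r in o[:2]:
    p=P[r['pixels']&(d>0)]; print(r['confidence'],np.round(np.percentile(p,[3,50,97],axis=0)))
```

```text
t 6.15 tcp [606.1 122.4  57. ] yaw 2.896 w 20.1 gf 58.7 F [-0.8  0.4 -1. ]
spin -0.02
grasp in cradle [  -0.8 -101.3   51. ] q [-0.29  0.85  0.08  1.75 -0.11  0.55  1.18]
c 0 -100 47 -> [-0.08  0.13  0.4 ]
```

Lower in small steps to feel the contact.

play_rows --pt "1 0 0 0.2 0" --pt "1 0 0 0.4 0" --pt "1 0 0 0.6 0" --pt "1 0 0 0.6 0"

```text
clock: 6.65
eef_pos: [605.8, 122.8, 54.1]
tool_rot: [3.14, 0.001, 2.896]
force: [-7.0, -0.3, 25.7]
width: 20.0
gripper_force: 61.2
```

play_rows --pt "1 -0.5 0 -0.1 0" --pt "1 -1 0 -0.2 0" --pt "1 -1.5 0 -0.3 0" --pt "1 -2 0 -0.3 0" --pt "1 -2.5 0 -0.3 0" --pt "1 -3 0 -0.2 0" --pt "1 -3.4 0 -0.1 0" --pt "1 -3.4 0 -0.1 0"

```text
clock: 7.45
eef_pos: [636.6, 116.3, 54.8]
tool_rot: [3.14, -0.004, 2.897]
force: [-10.1, 1.8, 22.4]
width: 19.8
gripper_force: 61.3
```

Run:
```python
from g import *
go()
im,d=ctrl.get_image('scene'); a=im[140:280,240:400,::-1]
cv2.imwrite('pics/s3.png',cv2.resize(a,(640,560),interpolation=cv2.INTER_CUBIC))
```

```text
t 7.45 tcp [636.6 116.3  54.8] yaw 2.897 w 19.8 gf 61.3 F [-10.1   1.8  22.4]
spin 0.05
grasp in cradle [ 30.3 -99.8  48.8] q [-0.26  0.88  0.07  1.66 -0.1   0.61  1.19]
```

View pics/s3.png

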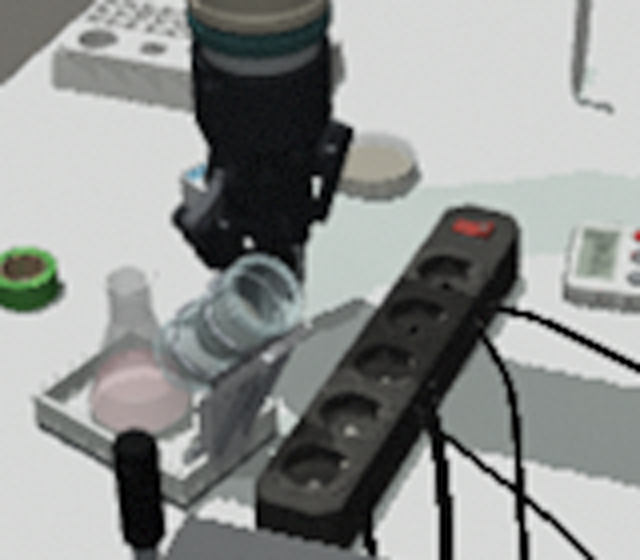

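play_rows --pt "1 0 0 -0.2 0" --pt "0.6 0 0 -0.2 0" --pt "0.4 0 0 -0.2 0" --pt "0.2 0 0 -0.2 0" --pt "0.1 0 0 -0.2 0" --pt "0.1 0 0 -2 0" --pt "0.1 0 0 -6 0" --pt "0.1 0 0 -11 0" --pt "0.1 0 0 -16 0" --pt "0.1 0 0 -16 0"

```text
clock: 8.5
eef_pos: [643.2, 114.4, 218.8]
tool_rot: [3.136, 0.013, 2.896]
force: [0.9, -0.2, -0.3]
width: 76.7
gripper_force: 0.0
```

```bash
python3 - <<'E'
from g import *
for cam in('top','scene'):
    im,d=ctrl.get_image(cam); P=cloud(cam,d)
    if cam=='top': cv2.imwrite('pics/t4.png',cv2.resize(im[170:290,260:420,::-1],(800,600),interpolation=cv2.INTER_CUBIC))
    for n in('stopper','flask'):
      for r in ctrl.trace(cam,n)[:2]:
        p=P[r['pixels']&(d>0)]; print(cam,n,r['confidence'],r['bbox'],np.round(np.percentile(p,[3,50,97],axis=0)))
w=(667,205)
go(('c',42,0,195),('c',42,0,92),('c',60,-105,140))
E
sed -i 's/cradle(local(pts,p\[:3\]))/cradle(local(pts,p[:3]),False)/' m1.py; python3 m1.py
```

```text
top stopper 0.58 [353.3, 220.1, 370.9, 240.8] [[596.  99.  -2.]
 [623. 117.  26.]
 [648. 132.  41.]]
top flask 0.65 [316.4, 196.5, 340.7, 218.1] [[652. 182.  22.]
 [667. 204.  60.]
 [692. 231. 110.]]
scene stopper 0.65 [311.6, 222.3, 326.4, 233.7] [[593. 118.   5.]
 [600. 131.  17.]
 [611. 137.  23.]]
scene flask 0.89 [263.6, 206.1, 288.6, 246.0] [[646. 201.  20.]
 [667. 224.  52.]
 [687. 237. 104.]]
scene flask 0.38 [311.9, 223.6, 322.7, 232.2] [[594. 122.  10.]
 [601. 131.  18.]
 [612. 137.  23.]]
t 8.8 tcp [637.4 113.7 209.2] yaw 2.896 w 77.1 gf 0.0 F [-1.   0.1 -0.3]
spin -0.02
grasp in cradle [  31.6 -102.2  203.2] q [-0.28  0.68  0.1   1.57 -0.08  0.9   1.18]
c 42 0 195 -> [-1.04 10.22  0.8 ]
c 42 0 92 -> [-1.07 10.23 11.1 ]
c 60 -105 140 -> [-2.86 -0.27  6.32]
scene 2398 [ 6.30134e+02  2.21988e+02 -2.65000e-01  6.73298e+02  2.09890e+02] rms 1.43 | rod 693 [562.5 389.2] 0.73
top 1218 [ 6.34408e+02  2.17082e+02 -2.29000e-01  6.71882e+02  2.07246e+02] rms 1.7 | rod 428 [562.3 387.1] 1.61
both 3616 [ 6.32039e+02  2.20671e+02 -2.61000e-01  6.72686e+02  2.09187e+02] rms 1.56 | rod 1121 [562.3 388.9] 1.05
```

View pics/t4.png

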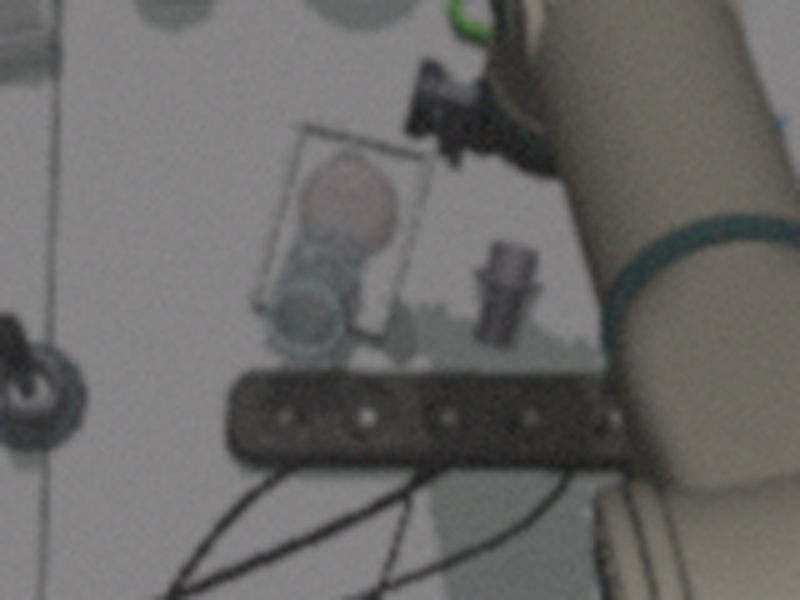

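play_rows --pt "0 -0.4 4 0 0" --pt "0 -1 8 0 0" --pt "0 -1.1 10 0 0" --pt "0 -1.1 10 3 0" --pt "0 -1.1 10 7 0" --pt "0 -1.1 10 10 0" --pt "0 -1.1 10 11 0" --pt "0 -1.1 10 11.1 0" --pt "0 -1.1 10 11.1 0"

```text
clock: 9.8
eef_pos: [674.4, 208.4, 101.2]
tool_rot: [3.141, 0.001, 2.896]
force: [-0.5, 0.4, -0.4]
width: 85.7
gripper_force: 0.0
```

Run:
```python
from g import *
go(('w',672.5,208.5,92))
```

```text
t 9.8 tcp [674.4 208.4 101.2] yaw 2.896 w 85.7 gf 0.0 F [-0.5  0.4 -0.4]
spin -0.03
grasp in cradle [44.5 -1.3 95.2] q [-0.39  0.88  0.1   1.46 -0.1   0.8   1.07]
w 672.5 208.5 92 -> [ 0.18 -0.04  0.32]
```

play_rows --pt "0.3 0.2 0 0.3 0" --pt "0.5 0.2 0 0.3 0" --pt "0.6 0.2 0 0.3 0" --pt "0.7 0.2 0 0.3 0" --pt "1 0.2 0 0.3 0" --pt "1 0.2 0 0.3 0" --pt "1 0.2 0 0.3 0" --pt "1 0.2 0 0.3 0"

```text
clock: 10.6
eef_pos: [672.3, 209.2, 98.7]
tool_rot: [3.14, 0.002, 2.896]
force: [-0.1, 0.1, 6.0]
width: 36.3
gripper_force: 59.1
```

play_rows --pt "1 0 0 -0.3 0" --pt "1 0 0 -0.8 0" --pt "1 0 0 -1.5 0" --pt "1 0 0 -1.5 0"

```text
clock: 11.0
eef_pos: [672.4, 208.9, 113.5]
tool_rot: [3.141, 0.002, 2.896]
force: [0.2, -0.8, -0.6]
width: 36.2
gripper_force: 59.1
```

Run:
```python
from g import *
go(('c',42.7,-1,160))
im,d=ctrl.get_image('scene'); a=im[140:280,220:380,::-1]
cv2.imwrite('pics/s5.png',cv2.resize(a,(640,560),interpolation=cv2.INTER_CUBIC))
```

```text
t 11.0 tcp [672.4 208.9 113.5] yaw 2.896 w 36.2 gf 59.1 F [ 0.2 -0.8 -0.6]
spin -0.03
grasp in cradle [ 42.5  -1.4 107.5] q [-0.39  0.86  0.1   1.47 -0.1   0.81  1.06]
c 42.7 -1 160 -> [-0.03  0.04 -5.24]
```

View pics/s5.png

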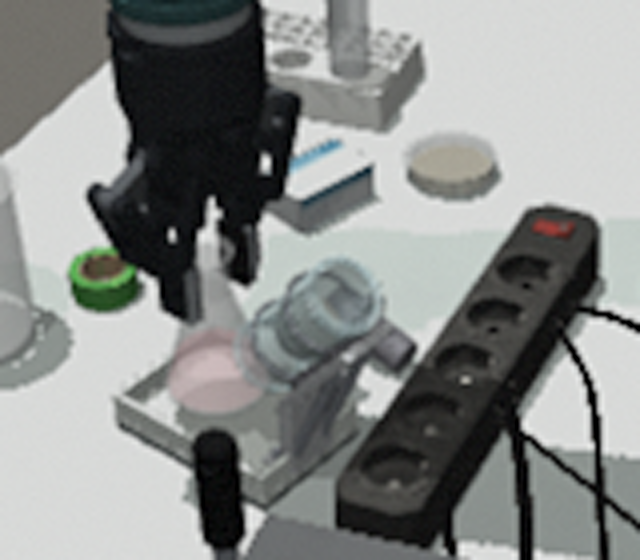

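play_rows --pt "1 0 0 -2.5 0" --pt "1 0 0 -5 0" --pt "1 -0.5 -1 -5.2 0" --pt "1 -1.7 -3 -5.2 0" --pt "1 -3 -5 -5.2 0" --pt "1 -4.5 -7.5 -5.2 0" --pt "1 -5.5 -9 -5.2 0" --pt "1 -5.7 -9.1 -5.2 0" --pt "1 -5.7 -9.1 -4 0" --pt "1 -5.7 -9.1 -3 0"

```text
clock: 12.05
eef_pos: [703.9, 109.2, 140.9]
tool_rot: [3.14, -0.002, 2.898]
force: [-0.1, 0.7, -1.9]
width: 36.3
gripper_force: 59.5
```

play_rows --pt "1 0 0 1.5 0" --pt "1 0 0 3 0" --pt "1 0 0 4 0" --pt "1 0 0 4.7 0" --pt "1 0 0 5 0" --pt "1 0 0 5 0"

```text
clock: 12.65
eef_pos: [704.7, 106.6, 91.9]
tool_rot: [-3.141, -0.0, 2.896]
force: [0.0, 0.6, -0.5]
width: 36.1
gripper_force: 59.5
```

Run:
```python
from g import *
go()
im,d=ctrl.get_image('scene'); P=cloud('scene',d)
for r in ctrl.trace('scene','flask')[:1]:
    p=P[r['pixels']&(d>0)]; print(r['confidence'],r['bbox'],np.round(np.percentile(p,[1,50,99],axis=0)))
```

```text
t 12.65 tcp [704.7 106.6  91.9] yaw 2.896 w 36.1 gf 59.5 F [ 0.   0.6 -0.5]
spin -0.02
grasp in cradle [ 98.6 -92.7  85.9] q [-0.23  0.9   0.09  1.44 -0.09  0.8   1.21]
0.91 [270.0, 179.0, 293.7, 221.2] [[682.  95.  10.]
 [698. 121.  43.]
 [727. 137.  98.]]
```

play_rows --pt "1 0 0 0.1 0" --pt "1 0 0 0.2 0" --pt "1 0 0 0.3 0" --pt "1 0 0 0.3 0"

```text
clock: 13.15
eef_pos: [704.7, 106.7, 89.2]
tool_rot: [3.142, -0.0, 2.896]
force: [0.2, 0.2, -0.6]
width: 36.4
gripper_force: 59.5
```

play_rows --pt "1 0 0 0.1 0" --pt "1 0 0 0.2 0" --pt "1 0 0 0.2 0"

```text
clock: 13.45
eef_pos: [705.4, 106.6, 88.8]
tool_rot: [3.141, 0.001, 2.896]
force: [-2.4, 0.1, 6.7]
width: 36.2
gripper_force: 60.8
```

Contact (88.8 as expected). Release and rise.

play_rows --pt "0.5 0 0 0 0" --pt "0.3 0 0 0 0" --pt "0 0 0 0 0" --pt "0 0 0 0 0" --pt "0 0 0 -0.5 0" --pt "0 0 0 -3 0" --pt "0 0 0 -8 0" --pt "0 0 0 -13 0" --pt "0 0 0 -18 0" --pt "0 0 0 -22 0"

```text
clock: 14.45
eef_pos: [705.3, 106.6, 311.3]
tool_rot: [3.14, 0.003, 2.896]
force: [0.5, -0.4, -0.1]
width: 85.7
gripper_force: 0.0
```

Run:
```python
from g import *
go(('w',562.5,388.5,320),('w',562.5,388.5,230),('w',562.5,388.5,157))
im,d=ctrl.get_image('scene'); P=cloud('scene',d)
for r in ctrl.trace('scene','flask')[:1]:
    p=P[r['pixels']&(d>0)]; print(r['confidence'],r['bbox'],np.round(np.percentile(p,[1,50,99],axis=0)))
```

```text
t 14.45 tcp [705.3 106.6 311.3] yaw 2.896 w 85.7 gf 0.0 F [ 0.5 -0.4 -0.1]
spin -0.02
grasp in cradle [ 99.2 -92.6 305.3] q [-0.25  0.69  0.11  1.24 -0.08  1.21  1.19]
w 562.5 388.5 320 -> [20.69 23.88 -1.5 ]
w 562.5 388.5 230 -> [20.72 23.86  7.5 ]
w 562.5 388.5 157 -> [20.75 23.85 14.8 ]
0.7 [380.9, 193.0, 404.4, 218.7] [[441. -78.   0.]
 [470. -19.  14.]
 [499.   8.  19.]]
```

play_rows --pt "0 2.5 3 0 0" --pt "0 5 6 0 0" --pt "0 7.5 9 0 0" --pt "0 10 12 0 0" --pt "0 13 15 0 0" --pt "0 16 18.5 0 0" --pt "0 18.5 21.5 0 0" --pt "0 20.7 23.9 0 0" --pt "0 20.7 23.9 4 0" --pt "0 20.7 23.9 7 0"

```text
clock: 15.55
eef_pos: [560.4, 390.5, 235.9]
tool_rot: [3.141, -0.001, 2.9]
force: [-0.5, -0.9, -0.6]
width: 85.5
gripper_force: 0.0
```

```bash
cat >> m1.py <<'E'
Q=np.vstack([sel(C[c],[640,60,8],[780,150,120]) for c in C])
r=least_squares(lambda p:flask(Q,[p[0],p[1],0])[0],[705,107],loss='soft_l1',f_scale=2); print('flask',len(Q),r.x.round(1),np.median(np.abs(r.fun)).round(2))
from g import go
go(('w',562.5,388.5,153))
E
sed -i 's/,False)+flask(pts,\[p\[3\],p\[4\],10\])/,False)/;s/\[625,220,y,667,205\]/[630,220,y]/' m1.py; python3 m1.py
```

```text
scene 1982 [ 6.29992e+02  2.22497e+02 -2.54000e-01] rms 1.67 | rod 687 [562.6 389.1] 0.72
top 1184 [ 6.34174e+02  2.17412e+02 -2.34000e-01] rms 2.07 | rod 12 [543.2 436.6] 0.95
both 3166 [ 6.31867e+02  2.20979e+02 -2.57000e-01] rms 1.8 | rod 699 [562.6 389.2] 0.74
flask 709 [706.  106.2] 1.75
t 15.65 tcp [558.9 387.2 232.2] yaw 2.897 w 85.5 gf 0.0 F [-0.1 -0.5 -0.5]
spin 0.02
grasp in cradle [-110.9  144.1  226.2] q [-0.7   0.7   0.1   1.44 -0.08  1.01  0.74]
w 562.5 388.5 153 -> [-0.37  0.27  7.32]
```

play_rows --pt "0 -0.4 0.2 2.5 0" --pt "0 -0.4 0.2 5 0" --pt "0 -0.4 0.2 7 0" --pt "0 -0.4 0.2 7.3 0" --pt "0.5 -0.4 0.2 7.3 0" --pt "0.6 -0.4 0.2 7.3 0" --pt "1 -0.4 0.2 7.3 0" --pt "1 -0.4 0.2 7.3 0" --pt "1 -0.4 0.2 7.3 0" --pt "1 -0.4 0.2 7.3 0"

```text
clock: 16.65
eef_pos: [566.8, 389.4, 165.4]
tool_rot: [3.141, 0.001, 2.896]
force: [-0.3, -1.7, 5.8]
width: 18.6
gripper_force: 58.6
```

```bash
python3 -c "
from g import *
go()"
```

```text
t 16.65 tcp [566.8 389.4 165.4] yaw 2.896 w 18.6 gf 58.6 F [-0.3 -1.7  5.8]
spin -0.03
grasp in cradle [-103.7  148.2  159.4] q [-0.69  0.78  0.09  1.49 -0.08  0.88  0.75]
```

play_rows --pt "1 0 0 -1.5 0" --pt "1 0 0 -3 0" --pt "1 0 0 -4.5 -6" --pt "1 0 0 -5 -14" --pt "1 0 0 -5 -22" --pt "1 0 0 -5 -30" --pt "1 0 0 -5 -38" --pt "1 0 0 -5 -46" --pt "1 0 0 -5 -54" --pt "1 0 0 -5 -62"

```text
clock: 17.65
eef_pos: [566.8, 390.0, 215.6]
tool_rot: [-3.141, 0.001, -2.299]
force: [-0.7, -0.4, -1.5]
width: 18.5
gripper_force: 58.8
```

play_rows --pt "1 0 0 0 -8" --pt "1 0 0 0 -16" --pt "1 0 0 0 -18" --pt "1 0 0 0 -18" --pt "1 0 0 0 -18"

```text
clock: 18.15
eef_pos: [566.5, 389.8, 214.7]
tool_rot: [-3.141, 0.0, -1.993]
force: [-1.1, 0.6, -1.1]
width: 18.3
gripper_force: 58.7
```

Run:
```python
from g import *
go()
im,d=ctrl.get_image('scene'); P=cloud('scene',d)
q=P[np.all((P>[520,350,50])&(P<[610,430,130]),-1)]; print(len(q),np.round(np.percentile(q,[2,50,98],axis=0),1))
for lo in range(50,160,20):
    k=q[(q[:,2]>lo)&(q[:,2]<lo+20)]; 
    if len(k): print(lo,len(k),np.round(np.median(k,0),1))
```

```text
t 18.15 tcp [566.5 389.8 214.7] yaw -1.993 w 18.3 gf 58.7 F [-1.1  0.6 -1.1]
spin -280.16
grasp in cradle [-104.1  148.5  208.7] q [-0.49  0.74 -0.28  1.44  0.23  1.    1.9 ]
135 [[558.9 386.5  62.6]
 [564.  393.  105.8]
 [574.5 399.6 128.5]]
50 12 [569.  399.   65.7]
70 23 [570.6 393.2  74.2]
90 47 [562.7 392.8 101.3]
110 53 [561.7 392.2 119.9]
```

play_rows --pt "1 -0.2 0.3 0 0" --pt "1 -0.2 0.3 0.5 0" --pt "1 -0.2 0.3 1 0" --pt "1 -0.2 0.3 1.5 0" --pt "1 -0.2 0.3 2 0" --pt "1 -0.2 0.3 2.5 0" --pt "1 -0.2 0.3 2.5 0"

```text
clock: 18.9
eef_pos: [564.0, 392.3, 188.1]
tool_rot: [3.141, -0.002, -1.991]
force: [0.0, -0.3, -1.6]
width: 18.2
gripper_force: 58.8
```

play_rows --pt "1 1 0 -0.2 0" --pt "1 2.7 0 -0.2 0" --pt "1 4 0 -0.1 0" --pt "1 5.1 0 0.1 0" --pt "1 6.3 0 0.4 0" --pt "1 7.5 0 0.9 0" --pt "1 8.6 0 1.4 0" --pt "1 9.7 0 2 0" --pt "1 10.3 0 2.5 0" --pt "1 10.3 0 2.5 0"

```text
clock: 19.9
eef_pos: [522.8, 298.0, 164.7]
tool_rot: [-3.141, 0.001, -1.992]
force: [1.5, 0.9, 3.9]
width: 17.9
gripper_force: 58.9
```

Run:
```python
from g import *
go()
im,d=ctrl.get_image('scene'); a=im[190:350,220:380,::-1]
cv2.imwrite('pics/s6.png',cv2.resize(a,(600,600),interpolation=cv2.INTER_CUBIC))
```

```text
t 19.9 tcp [522.8 298.  164.7] yaw -1.992 w 17.9 gf 58.9 F [1.5 0.9 3.9]
spin -280.08
grasp in cradle [-124.3   48.9  158.7] q [-0.39  0.68 -0.28  1.74  0.25  0.75  1.92]
```

View pics/s6.png

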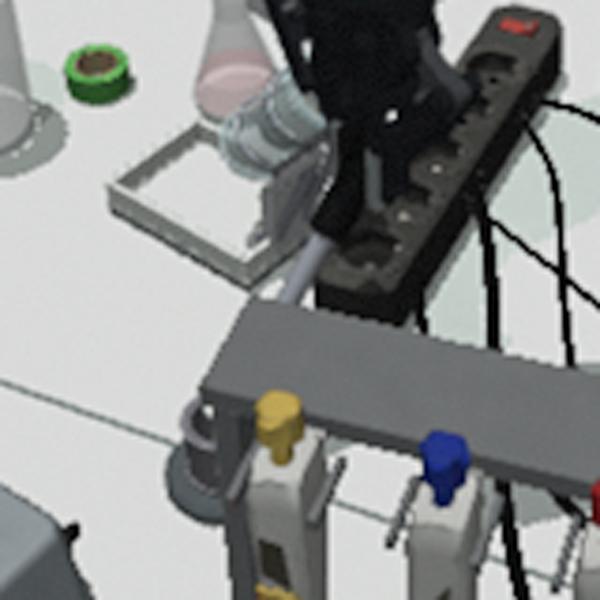

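play_rows --pt "1 1 0 -1.1 0" --pt "1 2 0 -2.2 0" --pt "1 3 0 -4.5 0" --pt "1 3 0 -9 0" --pt "1 4 1 -13 6" --pt "1 5 3 -14 14" --pt "1 5.9 5.4 -14 22" --pt "1 5.9 5.4 -14 30" --pt "1 5.9 5.4 -14 38" --pt "1 5.9 5.4 -14 46"

```text
clock: 20.95
eef_pos: [447.6, 265.2, 304.3]
tool_rot: [-3.14, -0.003, -2.8]
force: [0.5, 0.2, -1.1]
width: 18.2
gripper_force: 59.0
```

play_rows --pt "1 0 0 0 8" --pt "1 0 0 0 16" --pt "1 0 0 0 24" --pt "1 0 0 0 32" --pt "1 0 0 0 34" --pt "1 0 0 0 34" --pt "1 0 0 0 34"

```text
clock: 21.65
eef_pos: [448.3, 266.0, 304.2]
tool_rot: [-3.14, -0.001, 2.897]
force: [0.4, 1.3, -2.1]
width: 18.5
gripper_force: 59.0
```

```bash
cat > rodfit.py <<'E'
from fit import *
from g import go,C,YAW
go(('c',-188,0,299))
s=ctrl.read_state(); t=local(np.array([s['eef_pos']])-[0,0,6],[C[0],C[1],YAW])[0]
for cams in (['scene'],['top'],['scene','top']):
    pts=[]
    for cam in cams:
        im,d=ctrl.get_image(cam); P=local(cloud(cam,d).reshape(-1,3)[d.ravel()>0],[C[0],C[1],YAW])
        r=P-t; w=r@[.643,0,-.766]; off=np.linalg.norm(r-np.outer(w,[.643,0,-.766]),axis=1)
        pts.append(P[(w>45)&(w<165)&(off<28)])
    pts=np.vstack(pts); 
    if len(pts)<10: print(cams,len(pts)); continue
    def res(p): # foot x,y,z, tilt xz, tilt y
        F=p[:3]; u=np.array([-np.sin(p[3]),p[4],np.cos(p[3])]); u/=np.linalg.norm(u)
        v=pts-F; a=v@u; r=np.linalg.norm(v-np.outer(a,u),axis=1)
        return np.min([cyl(a,r,12,0,15),cyl(a,r,6,15,108),cyl(a,r,10,108,165)],axis=0)
    f=t+150*np.array([.643,0,-.766])
    b=min((least_squares(res,[f[0],f[1],f[2],a,0],loss='soft_l1',f_scale=2) for a in(.6,.75,.9)),key=lambda r:r.cost)
    A_=np.array([-.643,0,.766]); F=b.x[:3]; v=F-np.array([-58,0,139.])
    print(cams,len(pts),'F',b.x[:3].round(1),'tilt',np.degrees(b.x[3:]).round(1),'med',np.median(abs(b.fun)).round(2),'L',np.linalg.norm(F-t).round(1),'along',(v@A_).round(1),'perp x',(v@[.766,0,.643]).round(1),'y',v[1].round(1))
E
python3 rodfit.py
```

```text
t 21.65 tcp [448.3 266.  304.2] yaw 2.897 w 18.5 gf 59.0 F [ 0.4  1.3 -2.1]
spin 0.02
grasp in cradle [-188.8   -0.3  298.2] q [-0.6   0.39  0.01  1.81 -0.    0.94  0.74]
c -188 0 299 -> [-0.08  0.02 -0.08]
['scene'] 329 F [-94.3  -0.4 180.8] tilt [39.   0.4] med 0.47 L 150.7 along 55.4 perp x -0.9 y -0.4
['top'] 0
['scene', 'top'] 333 F [-93.8   0.3 180.6] tilt [38.9  0.3] med 0.5 L 151.2 along 54.8 perp x -0.7 y 0.3
```

play_rows --pt "1 -1.3 0.1 1.5 0" --pt "1 -2.6 0.1 3.1 0" --pt "1 -3.2 0.1 3.8 0" --pt "1 -3.7 0.1 4.4 0" --pt "1 -4.2 0.1 5 0" --pt "1 -4.8 0.1 5.7 0" --pt "1 -4.8 0.1 5.7 0"

```text
clock: 22.55
eef_pos: [496.2, 255.7, 246.6]
tool_rot: [-3.141, -0.0, 2.896]
force: [-0.8, -0.0, -1.1]
width: 18.4
gripper_force: 58.9
```

```bash
sed -i 's/w>45/w>15/;s/w<165/w<130/' rodfit.py; python3 rodfit.py
```

```text
t 22.55 tcp [496.2 255.7 246.6] yaw 2.896 w 18.4 gf 58.9 F [-0.8 -0.  -1.1]
spin -0.05
grasp in cradle [-139.8    1.3  240.6] q [-0.53  0.51  0.01  1.79 -0.01  0.85  0.81]
c -188 0 299 -> [ 4.83 -0.14 -5.84]
['scene'] 232 F [-47.    1.6 125.9] tilt [39.4  0.2] med 0.5 L 147.5 along -17.1 perp x -0.0 y 1.6
['top'] 0
['scene', 'top'] 235 F [-45.6   2.6 123.9] tilt [39.2 -0.2] med 0.48 L 149.9 along -19.5 perp x -0.3 y 2.6
```

play_rows --pt "1 -0.4 -0.1 0.5 0" --pt "1 -0.8 -0.1 0.9 0" --pt "1 -1.1 -0.1 1.3 0" --pt "1 -1.4 -0.1 1.7 0" --pt "1 -1.7 -0.1 2.1 0" --pt "1 -1.9 -0.1 2.3 0"

```text
clock: 23.35
eef_pos: [511.7, 251.9, 225.2]
tool_rot: [-3.142, -0.005, 2.897]
force: [-10.2, 0.7, 13.2]
width: 18.6
gripper_force: 60.6
```

play_rows --pt "1 -0.3 0 0.4 0" --pt "1 -0.6 0 0.8 0" --pt "1 -1 0 1.2 0" --pt "1 -1.3 0 1.5 0" --pt "1 -1.6 0 1.9 0" --pt "1 -1.9 0 2.3 0" --pt "1 -1.9 0 2.3 0"

```text
clock: 24.05
eef_pos: [531.9, 246.4, 201.6]
tool_rot: [3.141, -0.001, 2.897]
force: [-0.3, 0.4, -1.7]
width: 18.5
gripper_force: 58.9
```

```bash
sed -i 's/w<130/w<75/' rodfit.py; python3 rodfit.py
```

```text
t 24.05 tcp [531.9 246.4 201.6] yaw 2.897 w 18.5 gf 58.9 F [-0.3  0.4 -1.7]
spin 0.01
grasp in cradle [-102.9    1.   195.6] q [-0.49  0.6   0.01  1.76 -0.01  0.78  0.85]
c -188 0 299 -> [  8.52  -0.1  -10.33]
['scene'] 156 F [-6.2  3.7 82.5] tilt [41.8 -0.9] med 1.07 L 148.8 along -76.6 perp x 3.4 y 3.7
['top'] 0
['scene', 'top'] 152 F [-6.3  3.5 80.9] tilt [40.9 -1.1] med 0.98 L 149.9 along -77.7 perp x 2.3 y 3.5
```

play_rows --pt "1 -0.4 0 0.5 0" --pt "1 -0.8 0 1 0" --pt "1 -1.2 0 1.4 0" --pt "1 -1.3 0 1.6 0" --pt "1 -1.3 0 1.6 0" --pt "1 -1.3 0 1.6 0"

```text
clock: 24.85
eef_pos: [545.0, 242.9, 185.2]
tool_rot: [-3.142, -0.0, 2.896]
force: [0.3, 1.4, -0.8]
width: 18.5
gripper_force: 59.0
```

Run:
```python
from fit import *
from g import go,C,YAW
go()
for cam in('scene','top'):
    im,d=ctrl.get_image(cam); P=cloud(cam,d)
    for r in ctrl.trace(cam,'plug')[:2]:
        m=r['pixels']&(d>0); p=local(P[m],[C[0],C[1],YAW]); print(cam,r['confidence'],r['bbox'],m.sum(),np.round(np.percentile(p,[3,50,97],axis=0)) if len(p) else '')
    if cam=='scene': cv2.imwrite('pics/s7.png',cv2.resize(im[190:290,220:340,::-1],(720,600),interpolation=cv2.INTER_CUBIC))
```

```text
t 24.85 tcp [545.  242.9 185.2] yaw 2.896 w 18.5 gf 59.0 F [ 0.3  1.4 -0.8]
spin -0.02
grasp in cradle [-89.3   0.7 179.2] q [-0.47  0.64  0.01  1.74 -0.01  0.76  0.87]
scene 0.43 [282.3, 239.4, 287.5, 250.3] 140 [[-3. -9. 12.]
 [ 7.  7. 27.]
 [22. 16. 30.]]
```

View pics/s7.png

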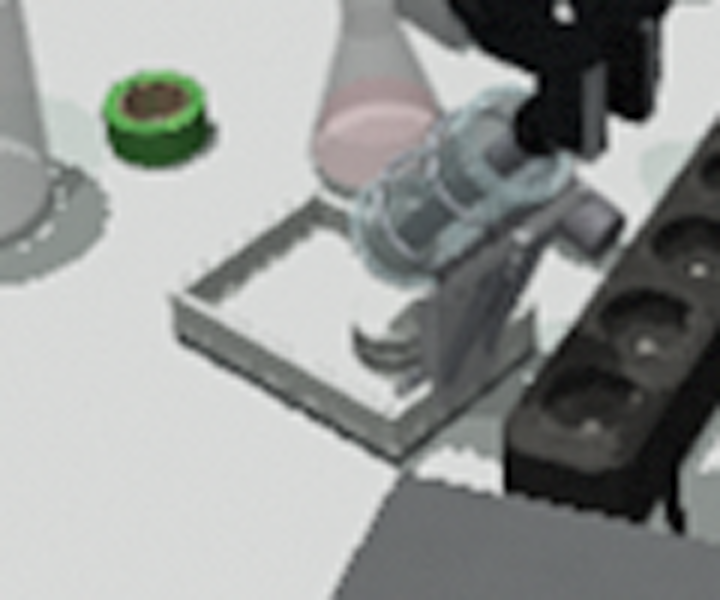

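play_rows --pt "1 1.6 0 -1.9 0" --pt "1 3.2 0 -3.8 0" --pt "1 4.8 0 -5.7 0" --pt "1 4.5 0 -5.9 0" --pt "1 3.6 0 -6.7 0" --pt "1 2.7 0 -7.4 0" --pt "1 1.6 0 -8 0" --pt "1 0.6 0 -8.6 0" --pt "1 -0.3 0 -9 0" --pt "1 -0.3 0 -9 0"

```text
clock: 26.05
eef_pos: [550.0, 240.9, 275.1]
tool_rot: [-3.141, 0.001, 2.894]
force: [-0.6, 0.7, -4.9]
width: 18.1
gripper_force: 59.2
```

```bash
cat > rodfit2.py <<'E'
from fit import *
from g import go,C,YAW
import sys
go()
s=ctrl.read_state(); t=np.array(s['eef_pos'])-[0,0,6]; th0=np.radians(float(sys.argv[1]))
x=R.from_euler('xyz',s['tool_rot']).apply([1,0,0]); y=np.array([-x[1],x[0],0]); z=np.array([0,0,1.])
im,d=ctrl.get_image('scene'); P=cloud('scene',d).reshape(-1,3)[d.ravel()>0]-t
Q=np.stack([P@x,P@y,P@z],1)   # x: tool x, z up
u0=np.array([np.sin(th0),0,np.cos(th0)]); w=-Q@u0; off=np.linalg.norm(Q+np.outer(w,u0),axis=1)
pts=Q[(w>25)&(w<float(sys.argv[2]))&(off<30)]
def res(p):
    u=np.array([np.sin(p[2]),p[3],np.cos(p[2])]);u/=np.linalg.norm(u); v=pts-[p[0],p[1],0]; a=v@u+149.5; r=np.linalg.norm(v-np.outer(v@u,u),axis=1)
    return np.min([cyl(a,r,12,0,15),cyl(a,r,6,15,108),cyl(a,r,10,108,165)],axis=0)
b=min((least_squares(res,[0,0,th0+k,0],loss='soft_l1',f_scale=2) for k in(-.2,0,.2)),key=lambda r:r.cost)
print(len(pts),'pivot off',b.x[:2].round(1),'tilt to tool+x, y deg',np.degrees(b.x[2:]).round(1),'med',np.median(abs(b.fun)).round(2))
E
python3 rodfit2.py 17 105
```

```text
t 26.05 tcp [550.  240.9 275.1] yaw 2.894 w 18.1 gf 59.2 F [-0.6  0.7 -4.9]
spin -0.15
grasp in cradle [-8.400e+01  1.000e-01  2.691e+02] q [-0.47  0.54  0.02  1.64 -0.01  0.97  0.87]
213 pivot off [ 2.5 -0.2] tilt to tool+x, y deg [16.7  0.3] med 0.49
```

play_rows --pt "1 -0.6 0 -0.3 0" --pt "1 -1.2 0 -0.5 0" --pt "1 -1.7 0 -0.6 0" --pt "1 -1.7 0 -0.6 0" --pt "1 -1 0 -2 0" --pt "1 -0.5 0 -5 0" --pt "1 0 0 -7 0" --pt "1 0 0 -7 0"

```text
clock: 26.9
eef_pos: [550.7, 243.6, 351.3]
tool_rot: [3.134, 0.01, 2.897]
force: [-0.4, 0.5, -1.6]
width: 18.3
gripper_force: 59.7
```

```bash
python3 rodfit2.py 9 160; python3 -c "
from g import *
go(('w',562.5,388.7,330),('w',562.5,388.7,215))"
```

```text
t 26.9 tcp [550.7 243.6 351.3] yaw 2.897 w 18.3 gf 59.7 F [-0.4  0.5 -1.6]
spin 0.02
grasp in cradle [-84.    2.8 345.3] q [-0.48  0.46  0.02  1.54 -0.01  1.13  0.87]
474 pivot off [ 2.2 -0.9] tilt to tool+x, y deg [10.7  0.2] med 0.63
t 26.95 tcp [549.9 242.9 349. ] yaw 2.897 w 18.1 gf 59.6 F [ 0.1  0.4 -1.5]
spin 0.01
grasp in cradle [-84.6   2.  343. ] q [-0.48  0.47  0.02  1.54 -0.01  1.12  0.87]
w 562.5 388.7 330 -> [ 2.33 14.44  1.36]
w 562.5 388.7 215 -> [ 2.41 14.38 12.86]
```

play_rows --pt "1 1 3 0 0" --pt "1 2 6 0 0" --pt "1 3 9 0 0" --pt "1 4 12 0 0" --pt "1 4.9 14.3 2 0" --pt "1 4.9 14.3 6 0" --pt "1 4.9 14.3 10 0" --pt "1 4.9 14.3 12.8 0" --pt "1 4.9 14.3 12.8 0" --pt "1 4.9 14.3 12.8 0"

```text
clock: 27.95
eef_pos: [535.9, 392.8, 217.6]
tool_rot: [3.141, 0.001, 2.896]
force: [0.4, 0.7, -0.1]
width: 19.1
gripper_force: 59.6
```

```bash
python3 rodfit2.py 10 150; python3 -c "
from g import *
go(('w',537.7,394.9,215))"
```

```text
t 27.95 tcp [535.9 392.8 217.6] yaw 2.896 w 19.1 gf 59.6 F [ 0.4  0.7 -0.1]
spin -0.03
grasp in cradle [-134.5  143.9  211.6] q [-0.68  0.69  0.    1.51 -0.    0.94  0.65]
183 pivot off [ 2.4 -0.4] tilt to tool+x, y deg [10.3  0.2] med 0.42
t 28.0 tcp [536.5 393.3 218.9] yaw 2.896 w 17.9 gf 59.6 F [ 0.3  0.3 -0.5]
spin -0.03
grasp in cradle [-134.1  144.6  212.9] q [-0.68  0.69  0.    1.51 -0.    0.94  0.65]
w 537.7 394.9 215 -> [-0.08  0.18 -0.21]
```

play_rows --pt "1 -0.2 0.2 0 0" --pt "1 -0.2 0.2 0.8 0" --pt "1 -0.2 0.2 1.6 0" --pt "1 -0.2 0.2 2 0" --pt "1 -0.2 0.2 2.3 0" --pt "1 -0.2 0.2 2.6 0" --pt "1 -0.2 0.2 2.6 0"

```text
clock: 28.7
eef_pos: [537.4, 394.0, 190.8]
tool_rot: [-3.141, -0.001, 2.896]
force: [-0.2, -0.3, -1.0]
width: 18.5
gripper_force: 59.6
```

play_rows --pt "1 0 0 0.5 0" --pt "1 -0.3 0 1 0" --pt "1 -0.7 0 1.1 0" --pt "1 -1.1 0 1.1 0" --pt "1 -1.5 0 1.1 0" --pt "1 -1.9 0 1.1 0" --pt "1 -2.3 0 1.1 0" --pt "1 -2.7 0 1.1 0" --pt "1 -2.9 0 1.1 0" --pt "1 -2.9 0 1.1 0"

```text
clock: 29.7
eef_pos: [566.0, 387.2, 180.4]
tool_rot: [3.141, -0.0, 2.896]
force: [-4.7, 1.7, 2.3]
width: 18.5
gripper_force: 60.5
```

```bash
python3 rodfit2.py 0 110; python3 -c "
from g import *
go(('w',562.5,388.7,215))"
```

```text
t 29.7 tcp [566.  387.2 180.4] yaw 2.896 w 18.5 gf 60.5 F [-4.7  1.7  2.3]
spin -0.04
grasp in cradle [-104.   145.8  174.4] q [-0.64  0.76 -0.    1.48 -0.    0.9   0.68]
172 pivot off [ 3.4 -0.5] tilt to tool+x, y deg [1.1 0.1] med 0.55
t 29.75 tcp [565.8 387.2 180.3] yaw 2.896 w 18.5 gf 60.5 F [-4.3  1.5  2. ]
spin -0.02
grasp in cradle [-104.2  145.8  174.3] q [-0.64  0.76 -0.    1.48  0.    0.9   0.68]
w 562.5 388.7 215 -> [ 0.36  0.06 -4.07]
```

play_rows --pt "1 0 0 0.4 0" --pt "1 0.1 0 0.8 0" --pt "1 0.1 0 1.1 0" --pt "1 0.1 0 1.3 0" --pt "1 0.1 0 1.4 0" --pt "1 0.1 0 1.5 0" --pt "1 0.1 0 1.5 0"

```text
clock: 30.45
eef_pos: [565.4, 387.4, 166.2]
tool_rot: [3.141, 0.001, 2.896]
force: [-4.1, 0.3, 5.9]
width: 18.1
gripper_force: 60.9
```

play_rows --pt "1 0.2 0 0.1 0" --pt "1 0.2 0 0.2 0" --pt "1 0.2 0 0.2 0"

```text
clock: 30.75
eef_pos: [564.9, 387.7, 166.1]
tool_rot: [3.139, 0.004, 2.896]
force: [-3.5, -0.4, 13.0]
width: 18.3
gripper_force: 61.8
```

```bash
python3 rodfit2.py 0 110
```

```text
t 30.75 tcp [564.9 387.7 166.1] yaw 2.896 w 18.3 gf 61.8 F [-3.5 -0.4 13. ]
spin -0.06
grasp in cradle [-105.2  146.   160.1] q [-0.64  0.77  0.    1.5   0.    0.87  0.68]
131 pivot off [ 2.9 -0.8] tilt to tool+x, y deg [ 0.9 -0.2] med 0.48
```

Seated (13 N down, upright). Release gently and rise.

play_rows --pt "0.7 0 0 -0.1 0" --pt "0.5 0 0 -0.1 0" --pt "0.3 0 0 -0.1 0" --pt "0 0 0 -0.1 0" --pt "0 0 0 -0.1 0" --pt "0 0 0 -3 0" --pt "0 0 0 -7 0" --pt "0 0 0 -12 0" --pt "0 0 0 -16 0" --pt "0 0 0 -16 0"

```text
clock: 31.8
eef_pos: [565.7, 389.7, 330.5]
tool_rot: [3.132, 0.009, 2.896]
force: [0.7, 0.7, 0.3]
width: 85.3
gripper_force: 0.0
```

Run:
```python
from fit import *
from g import go,C,YAW
go()
im,d=ctrl.get_image('scene'); P=cloud('scene',d).reshape(-1,3)[d.ravel()>0]
q=P[np.all((P>[530,360,55])&(P<[600,420,190]),1)]
def res(p):
    u=np.array([p[2],p[3],1]);u/=np.linalg.norm(u); v=q-[p[0],p[1],p[4]]; a=v@u; r=np.linalg.norm(v-np.outer(a,u),axis=1)
    return np.min([cyl(a,r,6,15,108),cyl(a,r,10,108,165)],axis=0)
b=least_squares(res,[562.5,388.7,0,0,10],loss='soft_l1',f_scale=2); print('rod',len(q),b.x.round(3),np.median(abs(b.fun)).round(2))
Q=P[np.all((P>[640,60,8])&(P<[780,150,120]),1)]
r=least_squares(lambda p:flask(Q,[p[0],p[1],0])[0],[705,107],loss='soft_l1',f_scale=2); print('flask',r.x.round(1),np.median(np.abs(r.fun)).round(2),'top',np.percentile(Q[:,2],99))
im,d=ctrl.get_image('scene');P=cloud('scene',d)
for n in('plug','stopper','petri_dish','timer','carton'):
    for r in ctrl.trace('scene',n)[:1]:
        p=P[r['pixels']&(d>0)]; print(n,round(r['confidence'],2),np.median(p,0).round(),'cradle',np.median(local(p,[C[0],C[1],YAW]),0).round())
```

```text
t 31.8 tcp [565.7 389.7 330.5] yaw 2.896 w 85.3 gf 0.0 F [0.7 0.7 0.3]
spin -0.03
grasp in cradle [-104.8  148.2  324.5] q [-0.65  0.62  0.01  1.31 -0.    1.19  0.68]
rod 400 [ 5.65271e+02  3.88214e+02  3.00000e-03 -3.00000e-03  8.70800e+00] 0.49
flask [707.3 107.5] 1.17 top 95.43627116516323
plug 0.64 [640. 228.  27.] cradle [ 8.  8. 27.]
stopper 0.73 [612. 235.  42.] cradle [-25.  12.  42.]
petri_dish 0.52 [653. -68.  13.] cradle [  90. -275.   13.]
timer 0.57 [470. -18.  14.] cradle [ -98. -270.   14.]
carton 0.97 [714.   3.  25.] cradle [ 132. -191.   25.]
```

```bash
python3 -c "
from cell import ctrl
print(ctrl.finish_job())"
```

```text
the job is handed in; nothing more can be done
None
```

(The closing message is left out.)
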